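Play the musical box and put up its aerial

ROBOT

A 6-joint arm with a two-finger parallel gripper is mounted at the origin on the work surface. World frame = base frame: x ahead of the robot, y to its left, z up, the work surface at z = 0. Lengths are in m, angles in rad, forces in N, time in s.
With the tool pointing down it reaches from about 0.35 to 0.975 m from the base axis. Payload 4.9 kg.
Tool frame: the origin (TCP) lies at the very end of the fingers, on their centre line; the grasp point (between the pads) lies 19 mm behind it (ctrl.pinch_z is the distance from the TCP to the grasp point, in m); z points along the fingers, y is the line along which they close (so a half turn about z gives the same grasp; the last joint's range is limited). The gripper opens to 85 mm and grips with 20 to 120 N. Pads are 22 mm wide; open, the fingers measure 114 mm over their backs; the gripper's body (76 mm by 85 mm) begins 54 mm behind the grasp point. The pads swing forward as they close: fully open they stand 13 mm farther back than shut.
Start: joints at [1.051, 0.053, 1.613, -0, 1.476, -0.119], TCP at [0.244, 0.575, 0.192] pointing down, gripper open.
Joint ranges: [-3.01, 3.01], [-1.01, 2.22], [0.06, 2.58], [-1.02, 4.17], [0.09, 2.62], [-3.14, 3.14]. Speed limits (rad/s): [2.57, 2.57, 3.14, 3.14, 3.14, 3.14].

INTERFACE

Orientations are given as a rotation vector (axis times angle).
In Python, from station import ctrl, optics gives the robot as it stands. The module is installed in compiled form; this text tells all that it offers.
- The arm moves only by the shell command python3 -m handwheel 'ROWS' [OPENING] [FORCE]. ROWS is JSON, one flat list of numbers, 6 for each row, row after row: the shift along the tool's x, y, z in m, then the turn, a rotation vector about the tool's x, y, z in degrees. A call has 1 to 20 rows; each row shifts and turns the commanded pose from where the row before left it, along the tool's axes as they then stand; what a row does not reach is not made up. A row lasts 1/10 s, in which the tool goes at most 50 mm and 8.59 degrees, less where a joint would pass 70% of its speed; a pose out of reach is approached as far as the arm can. A call is refused whole if a number of a shift passes 0.05 or a number of a turn 8.59, either way. A call with a gripper value outside its range is refused whole. OPENING is the closure, from 0 (fully open) to 1 (shut), set as the call begins (- or left out, the last holds). The fingers move at their own pace and stop on an object; FORCE is the grip in N (left out, the last holds). Time passes only in rows, so rows that do not move let the fingers close. It gives the time, the measured TCP pose, the force and the opening at its end, in the units of the state.
- ctrl.get_obs(): the state, without advancing time (a new reading comes with each control period).
- optics.get_image(name): name is "scene" or "top"; returns (picture, depth): 420x560x3 uint8, red, green, blue; 420x560 float32, m along the optical axis (not along the pixel's ray), 0 where there is no reading.
- optics.get_calibration(name): a dict with "fovy" (degrees; the focal length in pixels is half the picture's height over the tangent of half this angle, whatever the lens; pixels are square), "cx", "cy" (the principal point, pixels), "rvec" (rotation vector, rad) and "tvec" (3), from world to camera coordinates, as OpenCV has them. Camera axes: x right, y down, z forward; pixel columns grow to the right and rows downward; lengths in m; the calibration is good to about 2 mm. A picture is of the moment at which its call begins. get_calibration takes no time and is no camera call.
- ctrl.finish_job(): hands the job in, once; it reports no verdict.
The state is a dict: "t": time; "q": joint angles; "dq": joint speeds; "effort": joint torques, N m; "tool_pos": TCP position; "tool_rot": TCP orientation; "contact_force": force on the tool from outside, world axes, zero at the start; "wrist_torque": the same for the moment, N m; "opening": finger opening in m.
Only numpy, scipy, OpenCV 4.12 (cv2) and the standard library are available. Lean on these libraries where they do the work, as an engineer would, in place of code of your own. Each camera call takes 0.05 s, during which the arm holds its last target. There are 200 camera calls.

TASK

Start the white musical box: press its round note keys in the order red, yellow, blue, one at a time and each fully down, then push the square green aerial lock fully down, where it stays. Then pull the spring-loaded aerial straight up by its orange knob, past its first stop and all the way to its second stop. Finish still gripping the knob with the aerial fully extended and the note keys released (it springs back in if let go), and leave the other toys where they are.

Things in the scene. Friction and masses are not known exactly. Their poses are not given: they have to be found in the camera images.
- music_box: White plastic musical box screwed down to the red bench, 160 (x) x 240 (y) x 75 mm high; origin at the centre of its underside, z up, its front (yellow and red discs) faces its -x. Three round note keys stand in a row along its front edge, 45 mm in front of its centre and 65 mm apart, their colours in any order. Behind them, 35 mm behind the centre, stand the green lock (55 mm to the -y side) and the upright aerial (60 mm to the +y side).
- red_key_top (a point): Centre of the top face of the round red note key, 30 mm across, in a grey housing on the musical box. It is pressed straight down and springs back.
- yellow_key_top (a point): The same for the yellow note key.
- blue_key_top (a point): The same for the blue note key.
- red_key (a joint): Travel of the red note key: 0 = up, 0.006 m = fully down, which takes about 4 N.
- yellow_key (a joint): The same for the yellow note key.
- blue_key (a joint): The same for the blue note key.
- aerial_lock_top (a point): Centre of the top face of the square green lock button, 26 x 26 mm, standing 12 mm above its black surround. It slides straight down 6 mm against about 3 N of friction and stays down; only when down is the aerial free to be pulled out.
- aerial_lock (a joint): Travel of the green lock: 0 = up (aerial barred), 0.006 m = fully down (aerial free).
- aerial_knob: Upright orange cylindrical knob at the top of the aerial, 28 mm in diameter and 26 mm high, origin at its centre, which is 38 mm above the top of the box when the aerial is in. Below it is the 12 mm metal inner tube, 25 mm of it bare when in. Grip the knob from above and pull straight up: 60 mm to the first stop and 60 mm more to the second, 120 mm in all.
- aerial_inner (a joint): How far the thin inner tube is out of the outer tube: 0 = in, 0.06 m = at its stop. It comes out first, against a spring of about 1.5 to 3 N.
- aerial_outer (a joint): How far the 18 mm outer tube is out of the box: 0 = in, 0.06 m = at its stop (the second stop of the aerial). It follows once the inner tube is at its stop, against a spring of about 5 to 8 N; beyond it there is a hard stop.
- helicopter: Loose green plastic toy helicopter with a yellow rotor 150 mm across, 200 mm long and 90 mm high; origin under its rotor, on the bench.
- rabbit: Loose pink hard silicone rabbit, 68 mm across and 130 mm high; origin at the centre of its underside.
- bead_bowl: Blue ceramic bowl of wooden beads, 100 mm across and 48 mm high; origin at the centre of its underside.
- keyring: Steel ring with three flat plastic keys, about 100 mm long and 5 mm thick, lying on the bench; origin near its middle.

How it is judged:
On the way, in this order (a step that is already met when the one before it is completed fails the run):
1. the red note key is pressed down, the other two are up (value of joint red_key above 0.004 m and value of joint each of yellow_key, blue_key below 0.002 m), for 0.1 s.
2. then the yellow note key is pressed down, the other two are up (value of joint yellow_key above 0.004 m and value of joint each of red_key, blue_key below 0.002 m), for 0.1 s.
3. then the blue note key is pressed down, the other two are up (value of joint blue_key above 0.004 m and value of joint each of red_key, yellow_key below 0.002 m), for 0.1 s.
4. then the green aerial lock is down (value of joint aerial_lock above 0.0045 m), for 0.2 s.
At the end, for the whole second after the job is handed in: Both tubes of the aerial are out to their stops (each at least 55 of 60 mm), the fingers are gripping the orange knob (contact of more than 1 N), the green lock is down and the three note keys are up (value of joint each of aerial_inner, aerial_outer above 0.055 m and value of joint aerial_lock above 0.004 m and value of joint each of red_key, yellow_key, blue_key below 0.002 m and contact force between the fingers and aerial_knob above 1 N); the arm keeps its last pose, push and grip.
It fails at once if two note keys are pressed at once (value of joint each of red_key, yellow_key above 0.003 m or value of joint each of red_key, blue_key above 0.003 m or value of joint each of yellow_key, blue_key above 0.003 m).
It fails at once if the aerial is forced out while its lock is up (value of joint aerial_lock below 0.003 m and value of joint any of aerial_inner, aerial_outer above 0.012 m).
It fails at once if another toy is moved by more than 30 mm (distance of any of helicopter, rabbit, bead_bowl, keyring from where it was at the start of the episode above 0.03 m).
It also fails if it takes over 56 s, if anything falls off the work surface, if the arm or the gripper's body presses on something with over 40 N, if the wrist force passes 120 N, or if a joint passes its speed limit or range.

## Working session

There is one attempt and no reset: what is moved stays moved. The work goes in short steps, Python scripts to look and compute and a shell command to move; the robot and the scene stay as the last step left them, time stands still between calls to the robot, and variables do not carry over. Pictures are saved under pics/ and viewed, on a budget of 10 in all, crops included, one or two more only if the job needs it, and the job is handed in when it is done.

```bash
mkdir -p pics
cat > h.py <<'E'
import numpy as np, cv2
from station import ctrl, optics
def cal(n):
    c=optics.get_calibration(n); f=210/np.tan(np.radians(c["fovy"])/2)
    return f,c["cx"],c["cy"],cv2.Rodrigues(np.array(c["rvec"],float))[0],np.array(c["tvec"],float)
def world(n,u,v,d):
    f,cx,cy,R,t=cal(n); u,v,d=map(np.asarray,(u,v,d))
    p=np.stack([(u-cx)/f*d,(v-cy)/f*d,d],-1); return (p-t)@R
def plane(n,u,v,z):
    f,cx,cy,R,t=cal(n); r=R.T@np.array([(u-cx)/f,(v-cy)/f,1]); o=-R.T@t
    return o+r*(z-o[2])/r[2]
E
python3 - <<'E'
from h import *
for n in("scene","top"):
    im,d=optics.get_image(n); cv2.imwrite(f"pics/{n}0.png",im[:,:,::-1]); np.savez(f"{n}0.npz",im=im,d=d)
    f,cx,cy,R,t=cal(n); print(n,f,cx,cy,(-R.T@t).round(3),R.round(2).tolist(),(d==0).mean())
o=ctrl.get_obs();print({k:np.round(v,3) for k,v in o.items()},ctrl.pinch_z)
E
```

```text
scene 462.82462603759814 280.4267445654218 213.69177299005142 [ 1.009 -0.268  0.99 ] [[0.66, 0.75, -0.0], [0.66, -0.58, -0.47], [-0.36, 0.31, -0.88]] 0.003996598639455782
top 443.1302920988597 280.57270844104926 203.35524165668642 [0.511 0.067 1.1  ] [[0.03, -1.0, 0.0], [-0.99, -0.03, -0.12], [0.12, 0.0, -0.99]] 0.004047619047619047
{'t': np.float64(0.1), 'q': array([ 1.051,  0.053,  1.614,  0.   ,  1.476, -0.119]), 'dq': array([-0.001, -0.002, -0.002,  0.   ,  0.003,  0.001]), 'effort': array([ 1.0000e-03, -3.9490e+01, -3.7136e+01, -0.0000e+00,  4.0000e-03,
        0.0000e+00]), 'tool_pos': array([0.244, 0.575, 0.191]), 'tool_rot': array([-6.250e-01, -3.078e+00,  3.000e-03]), 'contact_force': array([ 0.548, -0.189, -0.515]), 'wrist_torque': array([-0.024,  0.001, -0.027]), 'opening': np.float64(0.085)} 0.0187
```

View pics/top0.png

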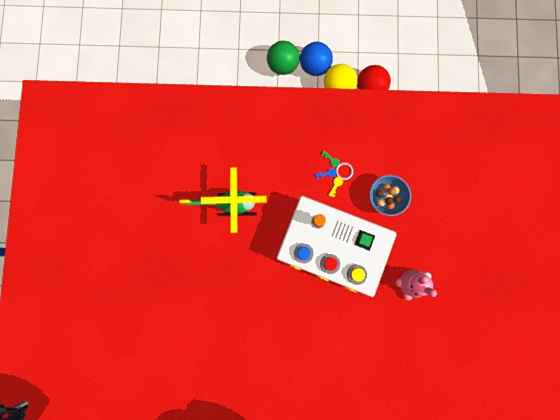

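View pics/scene0.png

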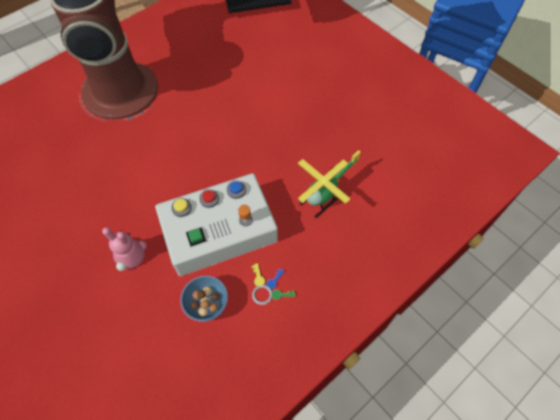

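Top view: the keys are blue (304,253), red (330,263) and yellow (358,274). The lock is at (366,240), the knob at (319,221) and the rabbit at (416,286). The scene view shows the same layout. Next I'll get centroids and cross-check them between the two views.

```bash
cat > m.py <<'E'
from h import *
seeds={"top":dict(blue=(304,253),red=(330,263),yellow=(358,274),lock=(366,240),knob=(319,221)),
"scene":dict(blue=(236,187),red=(208,197),yellow=(180,206),lock=(196,236),knob=(245,212))}
hue=dict(blue=(105,130),red=(-6,6),yellow=(22,36),lock=(50,85),knob=(7,18))
for n in seeds:
    z=np.load(f"{n}0.npz"); im,d=z["im"],z["d"]; hsv=cv2.cvtColor(im,cv2.COLOR_RGB2HSV).astype(int)
    H=np.where(hsv[...,0]>170,hsv[...,0]-180,hsv[...,0])
    for k,(u,v) in seeds[n].items():
        a,b=hue[k]; m=((H>=a)&(H<=b)&(hsv[...,1]>110)&(hsv[...,2]>50))
        w=np.zeros_like(m); w[v-14:v+15,u-14:u+15]=1
        nl,lab,st,ce=cv2.connectedComponentsWithStats((m&w).astype(np.uint8))
        i=1+np.argmax(st[1:,4]); vv,uu=np.where((lab==i)&(d>0)); P=world(n,uu,vv,d[vv,uu])
        zt=np.percentile(P[:,2],85); T=P[np.abs(P[:,2]-np.median(P[:,2]))<.006] if k!="knob" else P[P[:,2]>np.percentile(P[:,2],95)-.006]
        print(n,k,st[i].tolist(),ce[i].round(1),"mean",T.mean(0).round(4),"z pct",np.percentile(P[:,2],[5,50,95]).round(3), "ext",np.ptp(T,axis=0).round(3))
E
python3 m.py
python3 - <<'E'
from h import *
z=np.load("top0.npz");d=z["d"];im=z["im"]
v,u=np.mgrid[0:420,0:560];P=world("top",u,v,d)
w=(im.min(-1)>150)&(np.abs(P[...,2]-.075)<.008)&(u>260)&(u<410)&(v>185)&(v<305)
Q=P[w];print(np.median(Q[:,2]),w.sum()); print(cv2.minAreaRect((Q[:,:2]*1000).astype(np.float32)))
t=(u>150)&(u<450)&(v>140)&(v<310)&(P[...,2]>.01)
for x0,x1,y0,y1,nm in((385,445,260,305,"rabbit"),(170,275,160,240,"heli"),(365,415,170,220,"bowl"),(312,356,145,200,"keys")):
    s=t&(u>x0)&(u<x1)&(v>y0)&(v<y1); 
    if s.sum(): print(nm,P[s].min(0).round(3),P[s].max(0).round(3))
print("table z",np.median(P[300:400,100:300,2]),np.median(P[110:150,400:500,2]))
E
```

```text
top blue [297, 247, 14, 13, 139] [303.5 253. ] mean [0.5206 0.0151 0.0965] z pct [0.093 0.097 0.099] ext [0.027 0.029 0.008]
top red [324, 257, 14, 14, 144] [330.4 263.6] mean [ 0.4983 -0.0454  0.0965] z pct [0.091 0.097 0.1  ] ext [0.027 0.027 0.01 ]
top yellow [351, 268, 14, 14, 145] [357.5 274.4] mean [ 0.4763 -0.1066  0.0965] z pct [0.091 0.096 0.1  ] ext [0.029 0.029 0.01 ]
top lock [359, 233, 14, 14, 145] [365.4 239.5] mean [ 0.5548 -0.1245  0.0903] z pct [0.08  0.09  0.093] ext [0.029 0.03  0.01 ]
top knob [313, 214, 13, 13, 122] [319.1 220.1] mean [ 0.5937 -0.0164  0.1257] z pct [0.122 0.126 0.128] ext [0.027 0.026 0.006]
scene blue [230, 182, 13, 11, 118] [235.5 186.9] mean [0.5252 0.016  0.0959] z pct [0.091 0.096 0.099] ext [0.028 0.027 0.011]
scene red [202, 190, 13, 13, 123] [208.1 195.9] mean [ 0.5031 -0.0447  0.0962] z pct [0.091 0.096 0.099] ext [0.026 0.028 0.01 ]
scene yellow [174, 199, 14, 13, 132] [180.1 205.1] mean [ 0.4809 -0.1054  0.0961] z pct [0.09  0.096 0.099] ext [0.027 0.028 0.011]
scene lock [188, 229, 15, 15, 154] [195.2 235.9] mean [ 0.5599 -0.1236  0.0899] z pct [0.077 0.09  0.093] ext [0.026 0.029 0.01 ]
scene knob [239, 205, 11, 14, 134] [244.1 211.9] mean [ 0.598  -0.0159  0.1254] z pct [0.106 0.124 0.128] ext [0.024 0.023 0.008]
0.07466367465703548 5576
((540.7980346679688, -62.70411682128906), (238.5540008544922, 159.0673828125), 70.12984466552734)
rabbit [ 0.416 -0.293  0.01 ] [0.511 0.067 1.1  ]
heli [0.511 0.067 0.01 ] [0.713 0.304 1.1  ]
bowl [ 0.511 -0.241  0.01 ] [0.715 0.067 1.1  ]
keys [0.511 0.067 1.1  ] [0.511 0.067 1.1  ]
table z -0.0003274962738389287 -0.0002033133672657066
```

```bash
cat > g.py <<'E'
import sys
from h import *
T=dict(red=(.5007,-.045,.0965),yellow=(.4786,-.106,.0965),blue=(.523,.0155,.0965),lock=(.5574,-.124,.090),knob=(.596,-.016,.126))
o=ctrl.get_obs(); R=cv2.Rodrigues(np.array(o["tool_rot"]))[0]
y=R[:,1]; print("t",round(o["t"],2),"pos",np.round(o["tool_pos"],4),"yaw y",np.degrees(np.arctan2(y[1],y[0])).round(2),"z",R[:,2].round(3),"F",np.round(o["contact_force"],1),"op",round(float(o["opening"]),4))
if len(sys.argv)>1:
    t=np.array(T[sys.argv[1]])+[0,0,float(sys.argv[2])]; print("tool delta mm",(1000*R.T@(t-o["tool_pos"])).round(1))
E
python3 -m handwheel '[0,0,0,0,0,-3,0,0,0,0,0,0,0,0,0,0,0,0]' 1 40; python3 g.py red .03
```

```text
t: 0.4
tool_pos: [0.2437, 0.5752, 0.1913]
tool_rot: [-0.546, -3.094, 0.001]
contact_force: [0.4, -0.9, -0.3]
opening: 0.0439
t 0.4 pos [0.2437 0.5752 0.1913] yaw y 69.98 z [-0.    -0.001 -1.   ] F [ 0.4 -0.9 -0.3] op 0.0439
tool delta mm [-453.8 -494.7   65.2]
```

```bash
python3 -m handwheel '[-0.0284,-0.0309,0.004,0,0,0,-0.0284,-0.0309,0.004,0,0,0,-0.0284,-0.0309,0.004,0,0,0,-0.0284,-0.0309,0.004,0,0,0,-0.0284,-0.0309,0.004,0,0,0,-0.0284,-0.0309,0.004,0,0,0,-0.0284,-0.0309,0.004,0,0,0,-0.0284,-0.0309,0.004,0,0,0,-0.0284,-0.0309,0.004,0,0,0,-0.0284,-0.0309,0.004,0,0,0,-0.0284,-0.0309,0.004,0,0,0,-0.0284,-0.0309,0.004,0,0,0,-0.0284,-0.0309,0.004,0,0,0,-0.0284,-0.0309,0.004,0,0,0,-0.0284,-0.0309,0.004,0,0,0,-0.0284,-0.0309,0.004,0,0,0,0,0,0,0,0,0,0,0,0,0,0,0]'; python3 g.py red 0
python3 - <<'E'
from h import *
a,_=optics.get_image("scene");b,_=optics.get_image("top")
c=[cv2.resize(x,(400,400),interpolation=cv2.INTER_CUBIC) for x in(a[130:290,120:280],b[170:330,270:430])]
cv2.imwrite("pics/a.png",np.hstack(c)[:,:,::-1])
E
```

```text
t: 2.2
tool_pos: [0.502, -0.045, 0.1275]
tool_rot: [-0.548, -3.092, -0.001]
contact_force: [-0.1, -0.0, -0.0]
opening: 0.0001
t 2.2 pos [ 0.502  -0.045   0.1275] yaw y 69.89 z [-0.001  0.001 -1.   ] F [-0.1 -0.  -0. ] op 0.0001
tool delta mm [ 1.1 -0.5 31. ]
```

View pics/a.png

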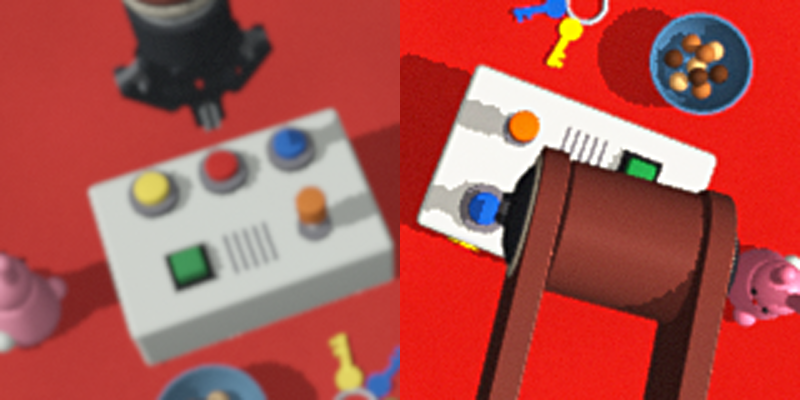

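The picture shows the closed fingertips just above the red key (scene crop about (207,120)). Pressing red now.

```bash
python3 -m handwheel '[0,0,0.012,0,0,0,0,0,0.012,0,0,0,0,0,0.005,0,0,0,0,0,0.003,0,0,0,0,0,0.003,0,0,0,0,0,0,0,0,0,0,0,0,0,0,0]'; python3 g.py red 0
```

```text
t: 3.0
tool_pos: [0.5024, -0.0444, 0.0931]
tool_rot: [0.544, 3.094, -0.0]
contact_force: [0.6, 0.0, -0.3]
opening: 0.0002
t 3.0 pos [ 0.5024 -0.0444  0.0931] yaw y 70.04 z [ 0. -0. -1.] F [ 0.6  0.  -0.3] op 0.0002
tool delta mm [ 1.4 -1.1 -3.4]
```

```bash
python3 -m handwheel '[0,0,0.002,0,0,0,0,0,0,0,0,0]'; python3 -m handwheel '[0,0,0.002,0,0,0,0,0,0,0,0,0]';python3 -m handwheel '[0,0,0.002,0,0,0,0,0,0,0,0,0]'
```

```text
t: 3.2
tool_pos: [0.5022, -0.0444, 0.0908]
tool_rot: [0.545, 3.094, -0.0]
contact_force: [0.2, 0.5, 0.7]
opening: 0.0002
t: 3.4
tool_pos: [0.502, -0.0444, 0.0886]
tool_rot: [-0.545, -3.094, -0.0]
contact_force: [0.0, -0.9, -0.4]
opening: -0.0001
t: 3.6
tool_pos: [0.5019, -0.0443, 0.0865]
tool_rot: [-0.545, -3.093, -0.0]
contact_force: [0.3, 0.1, 0.4]
opening: 0.0001
```

Run:
```python
from h import *
a,d=optics.get_image("scene")
cv2.imwrite("pics/b.png",cv2.resize(a[120:260,120:300],(720,560),interpolation=cv2.INTER_CUBIC)[:,:,::-1])
f,cx,cy,R,t=cal("scene")
for p in ((.502,-.0444,.0865),(.5007,-.045,.0965)):
    c=R@np.array(p)+t; print(c[:2]/c[2]*f+[cx,cy])
```

```text
[208.55979078 197.49917052]
[207.37159824 195.02526066]
```

View pics/b.png

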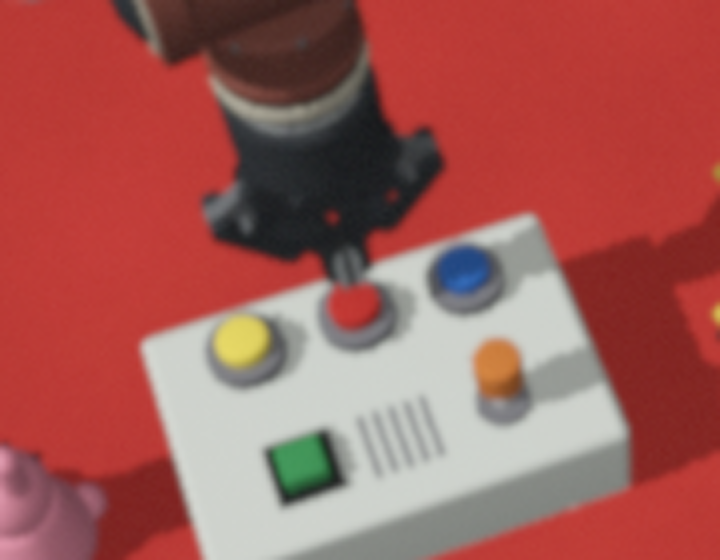

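The fingertip shows at scene pixel about (207,190), while the TCP should project to (208.5,197.5). I'll measure the tip and key with depth.

Run:
```python
from h import *
a,d=optics.get_image("scene"); np.savez("s1.npz",im=a,d=d)
v,u=np.mgrid[0:420,0:560];P=world("scene",u,v,d)
for r in range(178,204,1):
    print(r,[f"{P[r,c,0]*1000:.0f},{P[r,c,1]*1000:.0f},{P[r,c,2]*1000:.0f}" for c in(204,206,208,210)],a[r,207])
```

```text
178 ['501,-42,164', '514,-44,181', '515,-40,179', '518,-37,178'] [29 29 32]
179 ['502,-43,163', '513,-44,176', '515,-40,174', '516,-36,173'] [31 34 35]
180 ['508,-46,169', '511,-43,170', '514,-40,169', '518,-38,172'] [34 38 38]
181 ['515,-50,177', '508,-42,161', '516,-42,170', '518,-38,168'] [52 53 55]
182 ['513,-50,171', '512,-45,164', '515,-42,165', '511,-35,153'] [70 73 74]
183 ['513,-51,168', '512,-46,162', '513,-41,158', '510,-36,148'] [80 83 84]
184 ['511,-50,162', '511,-46,156', '513,-42,156', '511,-37,148'] [80 82 83]
185 ['513,-52,161', '513,-47,157', '514,-43,154', '511,-37,143'] [77 80 81]
186 ['511,-51,154', '511,-47,150', '513,-43,148', '511,-38,140'] [73 76 76]
187 ['511,-52,151', '512,-48,148', '514,-44,146', '516,-41,144'] [68 71 72]
188 ['510,-52,145', '512,-48,144', '513,-45,141', '513,-40,137'] [71 74 75]
189 ['506,-51,135', '511,-49,140', '513,-45,137', '513,-41,133'] [78 79 80]
190 ['506,-52,132', '513,-50,139', '513,-46,135', '515,-42,132'] [94 83 83]
191 ['488,-44,97', '513,-51,135', '512,-46,129', '497,-34,97'] [129  79  80]
192 ['489,-46,96', '493,-43,97', '4
[... 165 characters left out ...]
3,-39,97'] [189  55  51]
195 ['497,-51,98', '498,-47,95', '503,-44,99', '505,-41,98'] [191  56  51]
196 ['498,-52,96', '503,-50,101', '503,-45,96', '506,-42,96'] [192  56  51]
197 ['499,-54,95', '503,-50,96', '505,-47,95', '510,-44,98'] [192  55  51]
198 ['502,-55,97', '505,-52,96', '508,-49,98', '511,-45,97'] [192  56  51]
199 ['504,-57,96', '507,-53,96', '511,-50,98', '513,-47,97'] [192  57  52]
200 ['505,-58,94', '507,-54,94', '510,-51,93', '514,-48,95'] [183  53  49]
201 ['502,-58,86', '511,-57,96', '512,-52,93', '514,-49,91'] [165  60  58]
202 ['506,-60,89', '507,-56,86', '512,-53,88', '516,-50,91'] [145  83  85]
203 ['505,-60,84', '511,-58,88', '512,-54,84', '515,-50,85'] [133 111 115]
```

Depth puts the finger end at z ≈ 0.127 while the state says 0.0865. xy agrees, so the fingers are about 35–40 mm above the reported TCP height. I'll go down by force instead of by height.

```bash
python3 -m handwheel '[0,0,0.008,0,0,0,0,0,0.008,0,0,0,0,0,0,0,0,0]'|sed -n '2p;4p'; for i in 1; do python3 -m handwheel '[0,0,0.004,0,0,0,0,0,0.002,0,0,0,0,0,0,0,0,0]'|sed -n '2p;4p';done; python3 g.py
python3 - <<'E'
from h import *
a,d=optics.get_image("scene"); v,u=np.mgrid[0:420,0:560];P=world("scene",u,v,d)
for r in range(186,202,1):
    print(r,[f"{P[r,c,0]*1000:.0f},{P[r,c,1]*1000:.0f},{P[r,c,2]*1000:.0f}" for c in(207,209,211)],a[r,208])
E
```

```text
tool_pos: [0.5007, -0.0441, 0.0688]
contact_force: [-0.1, -0.5, -0.3]
tool_pos: [0.5019, -0.0443, 0.0645]
contact_force: [0.0, -0.4, 1.1]
t 4.3 pos [ 0.5019 -0.0443  0.0645] yaw y 70.04 z [-0.001  0.    -1.   ] F [ 0.  -0.4  1.1] op -0.0002
186 ['508,-43,141', '516,-43,151', '518,-39,149'] [42 43 45]
187 ['511,-45,144', '515,-43,146', '517,-39,145'] [61 63 64]
188 ['512,-46,142', '513,-42,139', '510,-36,129'] [79 82 83]
189 ['512,-47,139', '514,-43,137', '513,-38,130'] [83 85 87]
190 ['511,-47,134', '514,-44,134', '511,-38,123'] [79 81 82]
191 ['512,-48,131', '513,-44,128', '515,-40,126'] [73 75 76]
192 ['510,-48,125', '513,-45,125', '515,-41,123'] [74 76 77]
193 ['511,-49,123', '513,-45,121', '516,-42,122'] [79 81 82]
194 ['512,-50,121', '512,-45,116', '516,-43,119'] [82 84 85]
195 ['511,-50,115', '513,-47,115', '514,-42,110'] [95 90 91]
196 ['511,-51,111', '1009,-268,990', '508,-41,97'] [121  90  91]
197 ['511,-52,108', '507,-45,97', '510,-42,96'] [156  77  76]
198 ['505,-50,95', '509,-47,97', '514,-44,99'] [180  64  60]
199 ['508,-52,96', '511,-48,95', '512,-44,93'] [187  56  53]
200 ['510,-53,95', '512,-50,95', '514,-46,92'] [178  53  50]
201 ['511,-54,94', '513,-50,92', '513,-46,87'] [159  57  56]
```

```bash
for i in 1; do
python3 -m handwheel '[0,0,0.004,0,0,0,0,0,0,0,0,0]'|sed -n '2p;4p'
python3 -m handwheel '[0,0,0.003,0,0,0,0,0,0,0,0,0]'|sed -n '2p;4p'
python3 -m handwheel '[0,0,0.002,0,0,0,0,0,0,0,0,0]'|sed -n '2p;4p';done
```

```text
tool_pos: [0.5019, -0.0443, 0.0604]
contact_force: [0.8, 1.4, -0.4]
tool_pos: [0.5021, -0.0444, 0.0575]
contact_force: [-0.9, -0.0, 0.8]
tool_pos: [0.5023, -0.0444, 0.0559]
contact_force: [-0.4, 0.3, 1.4]
```

```bash
for i in 1; do
python3 -m handwheel '[0,0,0.002,0,0,0,0,0,0,0,0,0]'|sed -n '2p;4p'
python3 -m handwheel '[0,0,0.002,0,0,0,0,0,0,0,0,0]'|sed -n '2p;4p'
python3 -m handwheel '[0,0,0.002,0,0,0,0,0,0,0,0,0]'|sed -n '2p;4p';done
python3 - <<'E'
from h import *
a,d=optics.get_image("scene")
cv2.imwrite("pics/c.png",cv2.resize(a[120:260,120:300],(720,560),interpolation=cv2.INTER_CUBIC)[:,:,::-1])
E
```

```text
tool_pos: [0.5024, -0.0444, 0.0539]
contact_force: [1.1, -0.7, 3.6]
tool_pos: [0.5024, -0.0444, 0.052]
contact_force: [-0.3, 1.4, 4.0]
tool_pos: [0.5025, -0.0445, 0.0514]
contact_force: [-4.9, -0.1, 11.4]
```

View pics/c.png

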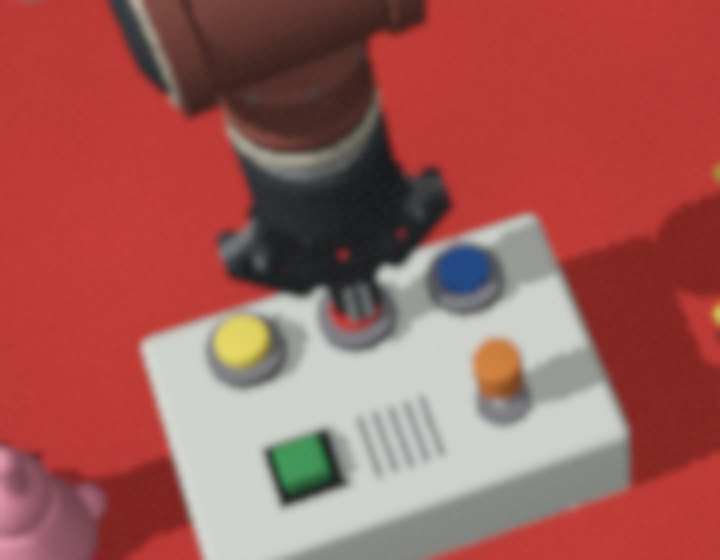

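The picture shows the fingertips centred on the red key and the key down in its housing. Force was 4 N, then 11 N at the stop, at reported z ≈ 0.0515. So reported z is about 39 mm below the true height. Next is yellow, 65 mm along tool −y.

```bash
python3 -m handwheel '[0,0,-0.01,0,0,0,0,0,-0.012,0,0,0,0,0,0,0,0,0,0,-0.0325,0,0,0,0,0,-0.0325,0,0,0,0,0,0,0,0,0,0,0,0,0,0,0,0,0,0,0.01,0,0,0,0,0,0.006,0,0,0,0,0,0.004,0,0,0,0,0,0,0,0,0,0,0,0,0,0,0]'; python3 g.py yellow -0.045;  python3 -m handwheel '[0,0,0.001,0,0,0,0,0,0,0,0,0]'|sed -n '2p;4p'
```

```text
t: 6.8
tool_pos: [0.4799, -0.1047, 0.0518]
tool_rot: [-0.543, -3.093, -0.001]
contact_force: [-1.2, 2.1, 3.2]
opening: 0.0001
t 6.8 pos [ 0.4799 -0.1047  0.0518] yaw y 70.08 z [-0.001  0.001 -1.   ] F [-1.2  2.1  3.2] op 0.0001
tool delta mm [ 0.8 -1.6  0.3]
tool_pos: [0.48, -0.1047, 0.0515]
contact_force: [-2.9, 2.9, 8.2]
```

Yellow is at its stop (8 N). Now blue, 130 mm along +y.

```bash
python3 -m handwheel '[0,0,-0.01,0,0,0,0,0,-0.013,0,0,0,0,0,0,0,0,0,0,0.0325,0,0,0,0,0,0.0325,0,0,0,0,0,0.0325,0,0,0,0,0,0.0325,0,0,0,0,0,0,0,0,0,0,0,0,0,0,0,0,0,0,0.01,0,0,0,0,0,0.006,0,0,0,0,0,0.006,0,0,0,0,0,0,0,0,0,0,0,0,0,0,0]'; python3 g.py blue -0.045;  python3 -m handwheel '[0,0,0.001,0,0,0,0,0,0,0,0,0]'|sed -n '2p;4p'
```

```text
t: 8.4
tool_pos: [0.524, 0.0159, 0.0518]
tool_rot: [-0.546, -3.093, 0.001]
contact_force: [-2.5, -0.7, 3.2]
opening: 0.0003
t 8.4 pos [0.524  0.0159 0.0518] yaw y 69.99 z [-0.001 -0.001 -1.   ] F [-2.5 -0.7  3.2] op 0.0003
tool delta mm [ 0.8 -0.7  0.3]
tool_pos: [0.5241, 0.0159, 0.0514]
contact_force: [-4.8, -2.1, 7.9]
```

```bash
python3 -m handwheel '[0,0,-0.01,0,0,0,0,0,-0.02,0,0,0,0,0,-0.02,0,0,0,-0.02,-0.03,0,0,0,0,-0.02,-0.03,0,0,0,0,-0.02,-0.03,0,0,0,0,-0.02,-0.03,0,0,0,0,0,0,0,0,0,0,0,0,0,0,0,0,0,0,0.02,0,0,0,0,0,0.02,0,0,0,0,0,0.008,0,0,0,0,0,0,0,0,0,0,0,0,0,0,0]'; python3 g.py lock -0.039; python3 -m handwheel '[0,0,0.003,0,0,0,0,0,0,0,0,0]'|sed -n '2p;4p';python3 -m handwheel '[0,0,0.003,0,0,0,0,0,0,0,0,0]'|sed -n '2p;4p'
```

```text
t: 10.0
tool_pos: [0.5589, -0.1229, 0.0534]
tool_rot: [0.543, 3.094, 0.0]
contact_force: [0.2, 0.5, 0.1]
opening: -0.0
t 10.0 pos [ 0.5589 -0.1229  0.0534] yaw y 70.08 z [ 0.001 -0.    -1.   ] F [0.2 0.5 0.1] op -0.0
tool delta mm [ 1.  -1.5  2.4]
tool_pos: [0.5589, -0.1234, 0.0504]
contact_force: [0.6, 0.6, -0.2]
tool_pos: [0.5591, -0.1235, 0.0472]
contact_force: [0.8, 0.1, 2.3]
```

```bash
python3 -m handwheel '[0,0,0.002,0,0,0,0,0,0,0,0,0]'|sed -n '2p;4p';python3 -m handwheel '[0,0,0.001,0,0,0,0,0,0,0,0,0]'|sed -n '2p;4p';python3 -m handwheel '[0,0,0.001,0,0,0,0,0,0,0,0,0]'|sed -n '2p;4p'
```

```text
tool_pos: [0.5592, -0.1236, 0.0455]
contact_force: [-0.9, -0.1, 3.1]
tool_pos: [0.5592, -0.1236, 0.0455]
contact_force: [-3.1, 0.9, 9.1]
tool_pos: [0.5592, -0.1236, 0.0454]
contact_force: [-4.8, 2.7, 14.1]
```

Lock is at its stop: the force rises with no further travel. Now raise, open and move above the knob.

```bash
python3 -m handwheel '[0,0,-0.01,0,0,0,0,0,-0.03,0,0,0,0,0,-0.04,0,0,0,0,0.023,0,0,0,0,0,0.023,0,0,0,0,0,0.023,0,0,0,0,0,0.023,0,0,0,0,0,0.023,0,0,0,0,0,0,0,0,0,0,0,0,0,0,0,0]' 0 40 ; python3 g.py knob -0.039
python3 - <<'E'
from h import *
a,d=optics.get_image("scene"); np.savez("s2.npz",im=a,d=d)
cv2.imwrite("pics/d.png",cv2.resize(a[110:250,130:310],(720,560),interpolation=cv2.INTER_CUBIC)[:,:,::-1])
E
```

```text
t: 12.0
tool_pos: [0.5974, -0.0153, 0.1223]
tool_rot: [-0.543, -3.093, 0.001]
contact_force: [-0.6, -1.1, -0.3]
opening: 0.0852
t 12.0 pos [ 0.5974 -0.0153  0.1223] yaw y 70.09 z [-0.001 -0.    -1.   ] F [-0.6 -1.1 -0.3] op 0.0852
tool delta mm [ 1.  -1.2 35.3]
```

View pics/d.png

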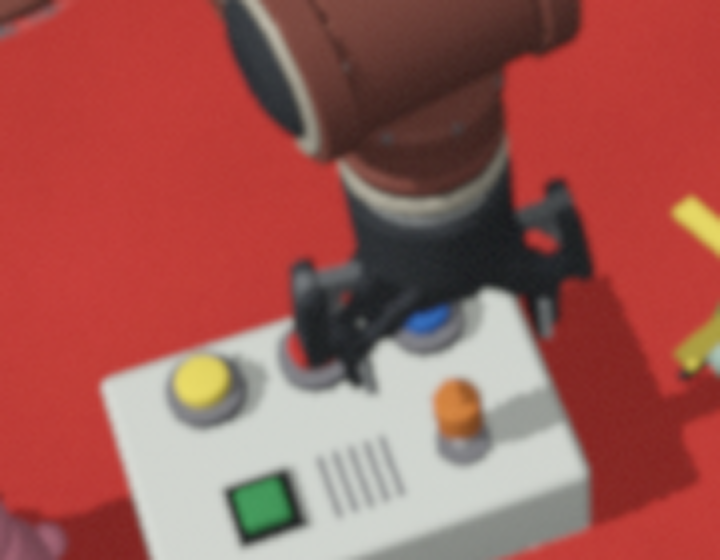

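The open fingers straddle the knob: tips at crop (365,385) and (545,330), knob at (458,405). Before going down I'll check palm clearance and lock height from this depth image.

Run:
```python
from h import *
z=np.load("s2.npz");a,d=z["im"],z["d"]; v,u=np.mgrid[0:420,0:560];P=world("scene",u,v,d)
for r in range(170,192,2): print(r,[f"{P[r,c,0]*1000:.0f},{P[r,c,1]*1000:.0f},{P[r,c,2]*1000:.0f}" for c in(232,238,243,248)],a[r,240])
for n,(r,c) in dict(tipL=(205,221),tipL2=(204,221),tipL3=(203,221),tipR=(191,266),tipR2=(190,266),tipR3=(188,266)).items(): print(n,P[r,c].round(3))
s=P[232:240,192:199].reshape(-1,3);print("lock z",np.median(s,0).round(4))
```

```text
170 ['622,-42,331', '628,-34,329', '633,-27,328', '635,-18,322'] [40 41 43]
172 ['622,-43,325', '627,-34,322', '632,-27,322', '635,-19,316'] [36 38 40]
174 ['621,-43,318', '629,-36,320', '633,-28,316', '634,-19,309'] [35 38 40]
176 ['621,-43,312', '629,-36,313', '632,-28,309', '636,-20,306'] [36 39 41]
178 ['620,-44,305', '629,-37,308', '632,-29,304', '635,-20,299'] [36 38 40]
180 ['620,-44,299', '626,-36,298', '633,-30,299', '620,-11,265'] [36 38 40]
182 ['606,-37,268', '627,-37,294', '607,-14,246', '613,-6,244'] [32 35 36]
184 ['607,-38,264', '613,-29,261', '609,-16,243', '611,-6,234'] [30 34 36]
186 ['609,-40,260', '605,-25,241', '530,33,86', '529,47,70'] [ 37  58 100]
188 ['607,-40,251', '531,19,95', '534,30,87', '535,43,74'] [ 47  90 157]
190 ['606,-40,244', '536,14,98', '536,28,83', '538,40,72'] [ 51  80 130]
tipL [ 0.591 -0.062  0.192]
tipL2 [ 0.591 -0.062  0.195]
tipL3 [ 0.591 -0.061  0.198]
tipR [0.624 0.026 0.19 ]
tipR2 [0.625 0.026 0.196]
tipR3 [0.624 0.027 0.201]
lock z [ 0.5575 -0.1235  0.0846]
```

The lock is 5.4 mm lower than before, so it is down. The palm is at z ≈ 0.235, so finger length is normal and the offset is a bias in reported z. Tips are centred on the knob at about (0.597,−0.014). Going down and gripping.

```bash
python3 -m handwheel '[0,0,0.02,0,0,0,0,0,0.02,0,0,0,0,0,0.016,0,0,0,0,0,0.01,0,0,0,0,0,0.005,0,0,0,0,0,0,0,0,0,0,0,0,0,0,0]'|sed -n '2p;4p'; python3 -m handwheel '[0,0,0,0,0,0,0,0,0,0,0,0,0,0,0,0,0,0,0,0,0,0,0,0,0,0,0,0,0,0,0,0,0,0,0,0,0,0,0,0,0,0,0,0,0,0,0,0]' 1 60
python3 - <<'E'
from h import *
a,d=optics.get_image("scene")
cv2.imwrite("pics/e.png",cv2.resize(a[110:250,150:330],(720,560),interpolation=cv2.INTER_CUBIC)[:,:,::-1])
E
```

```text
tool_pos: [0.5984, -0.0155, 0.0526]
contact_force: [0.6, 0.6, 0.6]
t: 13.55
tool_pos: [0.5977, -0.0165, 0.0525]
tool_rot: [-0.545, -3.094, 0.003]
contact_force: [-2.8, -4.7, 4.6]
opening: 0.0263
```

View pics/e.png

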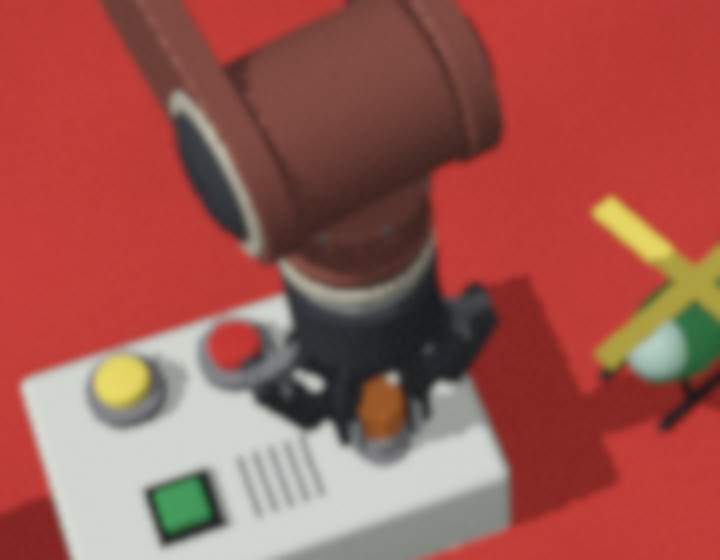

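The knob sits between both pads at crop (380,405). Pull up, watching the force.

```bash
python3 -m handwheel '[0,0,-0.005,0,0,0,0,0,-0.005,0,0,0,0,0,-0.01,0,0,0,0,0,-0.01,0,0,0,0,0,0,0,0,0,0,0,0,0,0,0]';python3 -m handwheel '[0,0,-0.01,0,0,0,0,0,-0.01,0,0,0,0,0,-0.005,0,0,0,0,0,0,0,0,0,0,0,0,0,0,0]'; python3 -m handwheel '[0,0,-0.01,0,0,0,0,0,-0.01,0,0,0,0,0,-0.005,0,0,0,0,0,0,0,0,0,0,0,0,0,0,0]'
```

```text
t: 14.2
tool_pos: [0.5975, -0.0161, 0.0819]
tool_rot: [-0.545, -3.094, 0.003]
contact_force: [-0.7, -5.7, -2.5]
opening: 0.0267
t: 14.7
tool_pos: [0.5974, -0.0159, 0.1067]
tool_rot: [-0.545, -3.094, 0.002]
contact_force: [0.2, -5.4, -1.7]
opening: 0.0263
t: 15.2
tool_pos: [0.5972, -0.0158, 0.1307]
tool_rot: [-0.545, -3.093, 0.002]
contact_force: [1.1, -5.4, -5.8]
opening: 0.0265
```

```bash
python3 -m handwheel '[0,0,-0.01,0,0,0,0,0,-0.01,0,0,0,0,0,-0.01,0,0,0,0,0,-0.005,0,0,0,0,0,0,0,0,0,0,0,0,0,0,0]' | sed -n '2p;4p';for i in 1; do python3 -m handwheel '[0,0,-0.003,0,0,0,0,0,0,0,0,0]' | sed -n '2p;4p'; python3 -m handwheel '[0,0,-0.002,0,0,0,0,0,0,0,0,0]' | sed -n '2p;4p';  python3 -m handwheel '[0,0,-0.001,0,0,0,0,0,0,0,0,0]' | sed -n '2p;4p';done
```

```text
tool_pos: [0.5971, -0.0158, 0.1653]
contact_force: [0.7, -5.0, -6.3]
tool_pos: [0.5971, -0.0159, 0.1682]
contact_force: [2.0, -5.5, -6.6]
tool_pos: [0.597, -0.0158, 0.17]
contact_force: [2.0, -5.4, -7.4]
tool_pos: [0.597, -0.0158, 0.1708]
contact_force: [1.2, -4.6, -7.1]
```

```bash
python3 -m handwheel '[0,0,-0.001,0,0,0,0,0,0,0,0,0]' | sed -n '2p;4p'; python3 -m handwheel '[0,0,-0.001,0,0,0,0,0,0,0,0,0]' | sed -n '2p;4p';  python3 -m handwheel '[0,0,-0.001,0,0,0,0,0,0,0,0,0,0,0,0,0,0,0]' | sed -n '2p;4p'
python3 - <<'E'
from h import *
a,d=optics.get_image("scene"); np.savez("s3.npz",im=a,d=d)
cv2.imwrite("pics/f.png",cv2.resize(a[80:260,150:330],(720,720),interpolation=cv2.INTER_CUBIC)[:600,:,::-1])
E
```

```text
tool_pos: [0.597, -0.0158, 0.1718]
contact_force: [0.8, -4.7, -7.3]
tool_pos: [0.597, -0.0158, 0.1727]
contact_force: [0.5, -5.4, -7.5]
tool_pos: [0.5968, -0.0158, 0.1728]
contact_force: [2.2, -4.3, -9.9]
```

View pics/f.png

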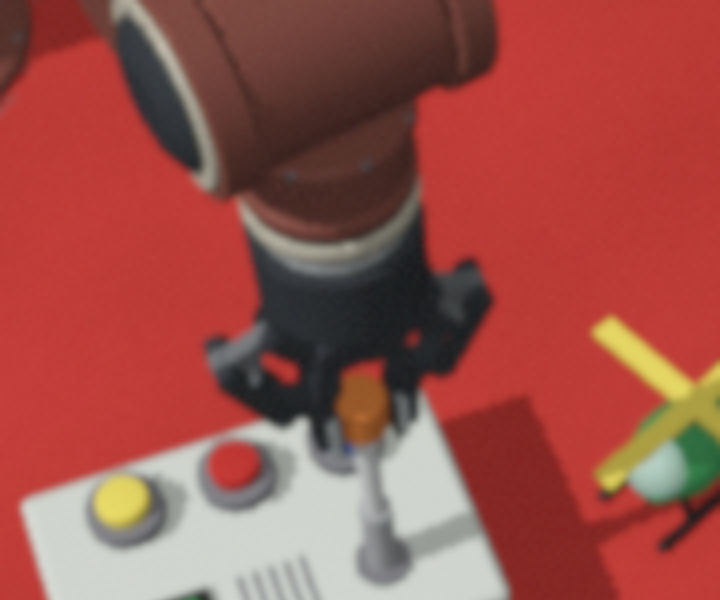

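The knob is gripped with the aerial out: both tubes show beneath it, down to crop (385,555). Travel is 120.3 mm and force rises at the stop. One last check of the lock and keys, then hand in.

Run:
```python
from h import *
z=np.load("s3.npz");a,d=z["im"],z["d"]; v,u=np.mgrid[0:420,0:560];P=world("scene",u,v,d)
for n,(c,r) in dict(lock=(196,236),red=(208,196),yellow=(180,205)).items(): print(n,np.median(P[r-3:r+4,c-3:c+4].reshape(-1,3),0).round(4))
d0=np.load("scene0.npz"); 
for n,(x0,x1,y0,y1) in dict(rabbit=(100,148,222,272),bowl=(178,230,275,322),keys=(248,298,262,306),heli=(296,362,150,218)).items():
    print(n,"mean abs colour change",np.abs(a[y0:y1,x0:x1].astype(int)-d0["im"][y0:y1,x0:x1]).mean().round(2))
print(ctrl.get_obs()["tool_pos"],ctrl.get_obs()["contact_force"]); ctrl.finish_job()
```

```text
lock [ 0.5608 -0.1227  0.0847]
red [ 0.5036 -0.0458  0.0966]
yellow [ 0.4818 -0.1062  0.0967]
rabbit mean abs colour change 6.98
bowl mean abs colour change 6.6
keys mean abs colour change 6.85
heli mean abs colour change 9.05
[ 0.59676616 -0.01575629  0.17281826] [ 2.51084695 -5.42898455 -9.98552384]
the job is handed in; nothing more can be done
```

I pressed red, yellow and blue in turn, each to its stop at 8–11 N. I then pushed the green lock down, gripped the orange knob and pulled the aerial up to its second stop. The job was handed in with the gripper still holding the knob. It gave no verdict.

**Last checks:**
- **Aerial:** the knob travelled 120.3 mm. At the stop the pull rose from 7.5 to 10 N with almost no further travel, and the picture shows both tubes out.
- **Lock:** it measures 5.3 mm lower than at the start, so it is down.
- **Keys:** red and yellow are back at their starting height. Blue was hidden behind the gripper, so I did not measure it, but nothing has touched it since it was pressed.
- **Other toys:** the arm never came near them, and the pictures show only small, similar colour changes in each toy's area. The helicopter's area changed most (9.1 against about 7), probably because of the arm's shadow; I did not measure the toys' positions.

**Disagreements:**
- **Height:** the reported tool height was about 39 mm below what the camera depth and the contacts showed. I set the key and lock presses by contact force and corrected the grip height for this offset.
- **Position:** the two cameras disagreed by 4–5 mm in x, so I used their average.

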